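# Shut the marked valve in the covered test-bench valve box

## Robot

A 6-joint arm with a two-finger parallel gripper is mounted at the origin on the work surface. World frame = base frame: x ahead of the robot, y to its left, z up, the work surface at z = 0. Lengths are in m, angles in rad, forces in N, time in s.
With the tool pointing down it reaches from about 0.25 to 0.775 m from the base axis. Payload 4 kg.
Tool frame: the origin (TCP) lies on the centre line of the jaws, within the pads' length; the fingertips stand 17 mm ahead of it and the grasp point (between the pads) lies 2 mm behind it; z points along the fingers, y is the line along which they close (so a half turn about z gives the same grasp; the last joint's range is limited). The gripper opens to 94 mm and grips with 3 to 60 N. Pads are 16 mm wide; open, the fingers measure 119 mm over their backs; the gripper's body (75 mm by 177 mm) begins 78 mm behind the grasp point.
Start: joints at [-1.39, 0.087, 1.371, -0, 1.684, -0.103], TCP at [0.154, -0.528, 0.223] pointing down, gripper open.
Joint ranges: [-3.1, 3.1], [-0.76, 2.03], [0.27, 2.55], [-1.08, 4.22], [0.17, 2.65], [-2.57, 2.57]. Speed limits (rad/s): [2.79, 2.79, 3.14, 3.14, 3.14, 3.14].

## Interface

Orientations are given as [roll, pitch, yaw] about the fixed x, y, z axes, in that order (R = Rz(yaw) Ry(pitch) Rx(roll)).
In Python, from bench import robot gives the robot as it stands.
- The arm moves only by the tool servo_tool, never from a script. Its argument "plan" is a list of rows, each a list of 7 numbers: the shift along the tool's x, y, z normalised to -1 to 1, where 1 is 0.1 m, then the turn, a rotation vector about the tool's x, y, z normalised to -1 to 1, where 1 is pi/2 rad, then the finger opening in mm, from 0 to 94. In form: [[x, y, z, ax, ay, az, gripper], ...]. A call has 1 to 12 rows; each row is the pose to reach, as a shift and turn from the pose commanded when the call began, along the tool's axes at that moment; what a row does not reach only later rows make up. A row lasts 1/12 s, in which the tool goes at most 41.7 mm and 7.16 degrees, less where a joint would pass 70% of its speed; a pose out of reach is approached as far as the arm can. A call with a number of a shift or a turn outside -1 to 1 is refused whole. A call with a gripper value outside its range is refused whole. The fingers move at their own pace and stop on an object; the grip force is fixed at half the most. Time passes only in rows, so rows that repeat a pose let the fingers close. It gives the time, the measured TCP pose, the force, the opening and the grip force at its end, in the units of the state.
- robot.get_obs(): the state, without advancing time (a new reading comes with each control period).
- robot.snapshot(name): name is "side" or "top"; returns the picture (480x640x3 uint8, red, green, blue); there is no depth.
- robot.camera_params(name): a dict with "camera_matrix" (3x3 intrinsics, pixels), "rvec" (rotation vector, rad) and "tvec" (3), from world to camera coordinates, as OpenCV has them. Camera axes: x right, y down, z forward; pixel columns grow to the right and rows downward; lengths in m; the calibration is good to about 2 mm. A picture is of the moment at which its call begins. camera_params takes no time and is no camera call.
- robot.close_job(): hands the job in; it is judged then, once.
Trained networks look in the newest picture that a camera, given by its name, has taken for a name from the list of things; names that differ only in an ending like _2 or _b are one class to them, and where a whole thing is asked for, a point or a joint stands for the part that bears it (a point fixed in the world has none). Each returns a list of dicts, best first, with "conf" (0 to 1); they miss things now and then, are a little off and sometimes report something else, mostly with a low value. They report only what shows in the picture. A call takes as long as a camera call.
- robot.find_in(thing, camera): "extent" ([centre column, centre row, width, height] in pixels, round what is visible of it).
The state is a dict: "time": time; "joint_positions": joint angles; "qvel": joint speeds; "joint_torque": joint torques, N m; "tool_pos": TCP position; "ee_rot": TCP orientation; "wrist_force": force on the tool from outside, world axes, zero at the start; "wrist_torque": the same for the moment, N m; "width": finger opening in m; "finger_force": force on a finger pad.
Only numpy, scipy, OpenCV 4.12 (cv2) and the standard library are available. Lean on these libraries where they do the work, as an engineer would, in place of code of your own. Each camera call takes 0.05 s, during which the arm holds its last target. There are 200 camera calls.

## Task

Slide the aluminium cover of the grey valve box aside, all the way to the stop at the other end of the box, pushing it with the fingertips and never lifting or tilting it. Then push the marked valve handle, the one with the large round disc over its pivot, clockwise (seen from above) until it is fully shut, against its stop. Leave the other handle and the things standing around as they are.

Things in the scene. Friction and masses are not known exactly. Their poses are not given: they have to be found in the camera images.
- box: Fixed grey valve box, 184 mm wide (its x), 544 mm long (its y, -276 to 268 mm); origin: centre of its underside, z up. The half at +y is an open compartment, the half at -y a solid flat deck; deck and compartment rim are 80 mm up. A 90 mm high lip all round (inner faces at x = -84 and 84, y = -270 and 262 mm) guides and stops the cover. A 50 mm high block adjoins its +y end (y to 343 mm).
- compartment (a point): Centre of the compartment's mouth, 80 mm above the box's underside, at y = 125 mm in the box's frame. The compartment is inside 144 mm wide (x) and 250 mm long (y from 0 to 250 mm), its floor 6 mm up. It holds the two valves, whose pipe ends stick out 48 mm beyond the box's +x side, tops 43 mm up.
- cover: Loose flat aluminium cover, 162 mm (its x) by 256 mm (its y) by 5 mm, 0.4 to 0.85 kg, axes as the box's; origin: centre of its underside. It starts over the compartment, origin at y = 110 to 128 mm in the box's frame, lying on the rim, and slides along the box's y (takes about 2 to 8 N); at the far stop, over the deck, its origin is at y = -142 mm.
- rib_top (a point): Middle of the top of the cover's upright rib, the thing to push against: 90 mm long in the cover's x, 14 mm thick in y, on the middle of the cover; its top is 30 mm above the cover's underside, 25 mm above its upper face.
- marked_handle (a joint): Angle of the marked valve's steel lever handle (rad): 0 open, lever pointing along the box's -x; grows clockwise seen from above, the tip swinging towards the box's +y; 1.571 fully shut at a stop, lever along +y. Starts at 0 to 0.25. Friction 0.12 N m; stays where it is left.
- marked_pivot (a point): On the marked handle's vertical pivot axis at the lever's mid-thickness, 58 mm above the box's underside, at x = 30 mm and y = 65 or 175 mm in the box's frame (the plain valve is at the other place). The lever is a bar 65 mm long from here to its tip, 12 mm wide, 12 mm thick. Mark: a steel disc, 34 mm across, 6 mm thick, on top of the lever over the pivot.
- marked_tip (a point): Outer end of the marked lever, on its centre line at mid-thickness, 65 mm from the pivot. Below the lever runs a brass pipe along the box's x, its top 28 mm above the box's underside (34 mm near the pivot: within 20 mm in x, 16 mm in y).
- plain_pivot (a point): The same pivot point of the other valve, to be left alone: same lever, start angles and turn, but only a 10 mm nut over the pivot.
- plain_tip (a point): Outer end of the plain lever, 65 mm from its pivot.
- coupling: Bystander: brass coupling, 38 mm across and 38 mm high, upright on the end block; origin: centre of its underside.
- reel: Bystander: black ring reel, 72 mm across, 25 mm high, lying flat between robot and box; origin: centre of its underside.
- screwdriver: Bystander: screwdriver, 200 mm long, 26 mm thick handle, lying between robot and box, roughly along the box's y; origin: under its middle.
- pulley: Bystander: black pulley wheel, 68 mm across, 30 mm high, lying flat beyond the box; origin: centre of its underside.
- jar: Bystander: white jar with a black cap, 60 mm across, 70 mm high, beyond the box; origin: centre of its underside.
- wrench: Bystander: steel wrench, 180 mm long, 8 mm thick, lying beyond the box, roughly along the box's y; origin: under its middle.
- battery: Bystander: black battery block, 70 by 50 by 35 mm, beyond the box's -y end; origin: centre of its underside.

How it is judged:
On the way, in this order (a step that is already met when the one before it is completed fails the run):
1. the cover is slid aside to the far end, baring the handles (y of cover in the frame of box below -0.117 m and z of cover in the frame of box below 0.086 m), for 0.2 s.
2. the marked handle is pushed shut (value of joint marked_handle above 1.45 rad), for 0.2 s.
At the end, for the whole second after the job is handed in: The cover lies flat and at rest on the deck within 25 mm of the far stop, the marked handle is within 0.12 rad (7 degrees) of fully shut, the plain handle's tip is within 12 mm and every bystander within 30 mm of where it started (all of step 1 and z of cover in the frame of box above 0.074 m and angle between cover's own z axis and vertical below 0.05 rad and linear speed of cover below 0.02 m/s and value of joint marked_handle above 1.45 rad and distance of plain_tip from where it was at the start of the episode below 0.012 m and distance of each of coupling, reel, screwdriver, pulley, jar, wrench, battery from where it was at the start of the episode below 0.03 m); the robot touches nothing.
It fails at once if the cover is lifted (by more than 12 mm) or tilted (by more than 7 degrees) (z of cover in the frame of box above 0.092 m or angle between cover's own z axis and vertical above 0.12 rad).
It fails at once if the plain handle is moved (its tip by more than 12 mm) (distance of plain_tip from where it was at the start of the episode above 0.012 m).
It fails at once if a bystander is moved more than 30 mm (distance of any of coupling, reel, screwdriver, pulley, jar, wrench, battery from where it was at the start of the episode above 0.03 m).
It also fails if it takes over 53 s, if anything falls off the work surface, if the arm or the gripper's body presses on something with over 40 N, if the wrist force passes 120 N, or if a joint passes its speed limit or range.

## Working session

There is one attempt and no reset: what is moved stays moved. The work goes in short steps, Python scripts to look and compute and a tool call to move; the robot and the scene stay as the last step left them, time stands still between calls to the robot, and variables do not carry over. Pictures are saved under pics/ and viewed, at most 10 in all, crops included, and the job is handed in when it is done.

Besides the shell and the picture viewer there is one more tool, called after "Call:" in YAML: its name, and indented under it one key for each argument. servo_tool: Moves the arm, as the interface text tells. Scaled input: -1 to 1 covers 0.1 m each way for a shift and pi/2 rad each way for a turn. Its arguments: {"type":"object","properties":{"plan":{"type":"array","items":{"type":"array","items":{"type":"number"}}}},"required":["plan"]}

```bash
ls; mkdir -p pics; python3 - <<'E'
from bench import robot
import cv2,numpy as np
for c in("side","top"):
    im=robot.snapshot(c); cv2.imwrite(f"pics/{c}0.png",im[...,::-1])
    p=robot.camera_params(c); R=cv2.Rodrigues(np.array(p["rvec"]))[0]
    print(c,np.round(p["camera_matrix"],1).tolist(),np.round(-R.T@np.array(p["tvec"]).ravel(),3),np.round(R,2).tolist())
    for t in("box","cover","rib_top","coupling","reel","screwdriver","pulley","jar","wrench","battery"):
        print(t,[(np.round(d["extent"]).tolist(),round(d["conf"],2)) for d in robot.find_in(t,c)[:2]])
o=robot.get_obs();print(o["time"],o["tool_pos"],o["ee_rot"],o["wrist_force"])
E
```

```text
pics
side [[444.6, 0.0, 315.9], [0.0, 444.6, 238.7], [0.0, 0.0, 1.0]] [0.213 0.653 0.681] [[-0.86, -0.5, 0.01], [-0.32, 0.54, -0.78], [0.39, -0.68, -0.63]]
box [([305.0, 294.0, 261.0, 219.0], 0.66), ([413.0, 197.0, 20.0, 9.0], 0.54)]
cover [([283.0, 294.0, 156.0, 110.0], 0.97)]
rib_top [([282.0, 295.0, 150.0, 114.0], 0.84)]
coupling [([209.0, 350.0, 21.0, 27.0], 0.61)]
reel [([340.0, 349.0, 37.0, 34.0], 0.88)]
screwdriver [([409.0, 279.0, 51.0, 55.0], 0.73)]
pulley [([214.0, 275.0, 31.0, 29.0], 0.95), ([410.0, 280.0, 56.0, 57.0], 0.29)]
jar [([264.0, 238.0, 25.0, 40.0], 0.85), ([407.0, 278.0, 50.0, 55.0], 0.7)]
wrench []
battery []
top [[620.3, 0.0, 319.6], [0.0, 620.3, 239.7], [0.0, 0.0, 1.0]] [0.434 0.015 1.392] [[0.03, -1.0, 0.01], [-0.99, -0.03, -0.1], [0.1, -0.0, -0.99]]
box [([293.0, 252.0, 295.0, 143.0], 0.71)]
cover [([249.0, 244.0, 138.0, 104.0], 0.9)]
rib_top [([247.0, 244.0, 137.0, 100.0], 0.82)]
coupling [([168.0, 225.0, 16.0, 20.0], 0.73)]
reel [([240.0, 303.0, 35.0, 34.0], 0.79)]
screwdriver [([342.0, 328.0, 90.0, 21.0], 0.77)]
pulley [([258.0, 162.0, 29.0, 34.0], 0.88)]
jar [([320.0, 173.0, 30.0, 31.0], 0.9)]
wrench []
battery [([458.0, 286.0, 40.0, 38.0], 0.71)]
1.1 [ 0.15399956 -0.52802101  0.22250013] [ 3.14150888e+00 -1.72326740e-05  2.83753611e-01] [-0.3152965   0.53811551 -0.1888774 ]
```

View pics/top0.png

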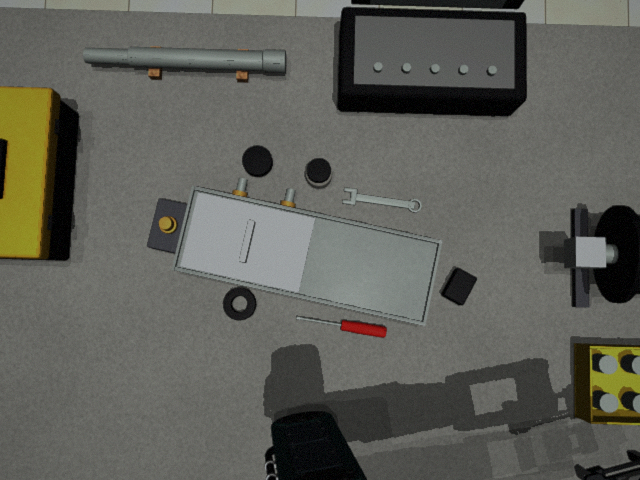

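View pics/side0.png

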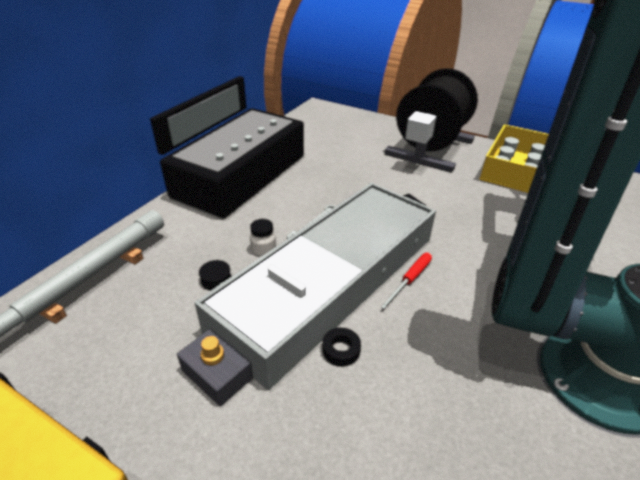

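The top picture shows the box's lip corners at about (195,187), (440,240), (424,325), (176,270). The rib runs from (252,221) to (243,262), the coupling is at (168,225) and the pipe stubs are at the top edge. The side view shows lip corners at (265,358), (200,304), (373,186), (435,211). Next I fit the pose.

```bash
cat > h.py <<'E'
from bench import robot
import cv2,numpy as np
from scipy.optimize import least_squares
def proj(c,P):
    p=robot.camera_params(c)
    return cv2.projectPoints(np.array(P,float).reshape(-1,1,3),np.array(p["rvec"],float),np.array(p["tvec"],float),np.array(p["camera_matrix"],float),None)[0].reshape(-1,2)
def w(b,P):
    P=np.array(P,float).reshape(-1,3);c,s=np.cos(b[2]),np.sin(b[2])
    return P@np.array([[c,s,0],[-s,c,0],[0,0,1]])+[b[0],b[1],0]
def unproj(c,uv,z):
    p=robot.camera_params(c);R=cv2.Rodrigues(np.array(p["rvec"],float))[0];C=-R.T@np.array(p["tvec"],float).ravel()
    n=cv2.undistortPoints(np.array([[uv]],float),np.array(p["camera_matrix"],float),None).ravel()
    d=R.T@np.array([*n,1]);return C+d*(z-C[2])/d[2]
E
python3 - <<'E'
from h import *
K=[[.092,.268,.09],[.092,-.276,.09],[-.092,-.276,.09],[-.092,.268,.09]]
T=np.array([[195,187],[440,240],[424,325],[176,270]],float);S=np.array([[200,304],[373,186],[435,211],[265,358]],float)
for c,A in(("top",T),("side",S)):
    g=cv2.cvtColor(cv2.imread(f"pics/{c}0.png"),6)
f=lambda b:np.r_[proj("top",w(b,K))-T,proj("side",w(b,K))-S].ravel()
r=least_squares(f,[.43,.0,0],loss="soft_l1");b=r.x
print(b.round(4),f(b).reshape(-1,2).round(1).tolist()); np.save("box.npy",b)
q=w(b,[[0,.0,0]])
inv=lambda P:(np.array([[np.cos(b[2]),np.sin(b[2])],[-np.sin(b[2]),np.cos(b[2])]])@(P[:2]-b[:2])).round(4)
for n,uv,z in(("rib a",(252,221),.11),("rib b",(243,262),.11),("coupling",(168,225),.088),("reel",(240,303),.025),("jar",(318,170),.07),("pulley",(258,161),.03),("batt",(459,286),.035)):
    print(n,inv(unproj("top",uv,z)))
for c in("top","side"):
    im=cv2.imread(f"pics/{c}0.png")
    R=[[x,y,z] for x,y,z in[(-.081,-.018,.085),(.081,-.018,.085),(.081,.238,.085),(-.081,.238,.085)]]
    rb=[[-.045,.103,.11],[.045,.103,.11],[.045,.117,.11],[-.045,.117,.11]]
    for P,col in((K,(0,0,255)),(R,(0,160,0)),(rb,(255,0,0))):
        cv2.polylines(im,[(proj(c,w(b,P))*16).astype(np.int32)],True,col,1,cv2.LINE_AA,4)
    cc=im[170:340,150:460] if c=="top" else im[170:400,180:450]
    cv2.imwrite(f"pics/ov_{c}.png",cv2.resize(cc,None,fx=2.5,fy=2.5,interpolation=2))
E
```

```text
[ 0.5333  0.0398 -0.1855] [[-3.7, -1.0], [2.1, 0.6], [0.9, 1.4], [-5.2, 0.5], [-6.3, -2.2], [-2.7, -4.1], [0.5, -1.0], [0.6, 0.5]]
rib a [0.0444 0.1227]
rib b [-0.0429  0.1217]
coupling [0.0004 0.297 ]
reel [-0.1287  0.1187]
jar [0.188  0.0133]
pulley [0.1876 0.1503]
batt [ 0.0098 -0.3414]
```

View pics/ov_top.png

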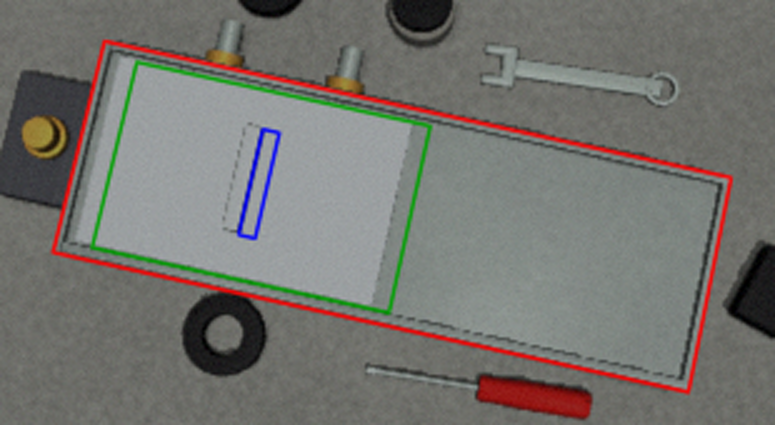

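View pics/ov_side.png

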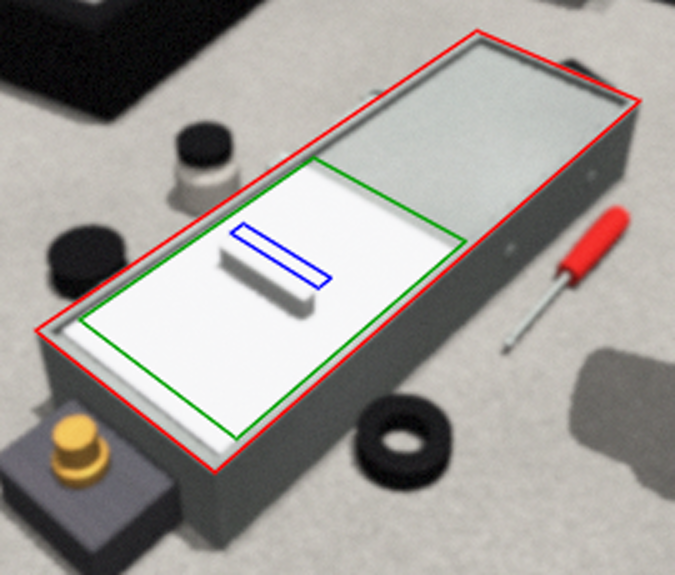

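The overlay fits the box in both views. The drawn cover was at y=110 mm and the real rib is about 12 mm further to +y, so the cover's y is about 122 mm. Now I turn the tool to the box axes on the way over, so that tool x = box y, tool y = box x and z points down.

Call:
servo_tool:
  plan:
    - [0.4, -0.4, 0, 0, 0, -0.08, 60]
    - [0.8, -0.8, 0, 0, 0, -0.16, 50]
    - [1, -1, 0, 0, 0, -0.24, 50]
    - [1, -1, 0, 0, 0, -0.32, 50]
    - [1, -1, 0, 0, 0, -0.4, 50]
    - [1, -1, 0, 0, 0, -0.48, 50]
    - [1, -1, 0, 0, 0, -0.56, 50]
    - [1, -1, 0, 0, 0, -0.63, 50]
    - [1, -1, 0, 0, 0, -0.701, 50]
    - [1, -1, 0, 0, 0, -0.701, 50]

```text
time: 1.93
tool_pos: [0.222, -0.404, 0.2226]
ee_rot: [3.141, 0.0, 1.387]
wrist_force: [-0.0, -0.8, -0.1]
width: 0.0501
finger_force: 0.0
```

```bash
cat > st.py <<'E'
from h import *
b=np.load("box.npy");o=robot.get_obs();p=np.array(o["tool_pos"]);c,s=np.cos(b[2]),np.sin(b[2])
d=p[:2]-b[:2];print("t",o["time"],"box x,y,z mm",(np.array([c*d[0]+s*d[1],-s*d[0]+c*d[1],p[2]])*1e3).round(1),"rpy",np.round(o["ee_rot"],3),"yaw err",round(o["ee_rot"][2]-b[2]-np.pi/2,3),"F",np.round(o["wrist_force"],1),"w",round(o["width"],3),"q",np.round(o["joint_positions"],2))
E
python3 st.py
```

```text
t 1.9333 box x,y,z mm [-224.1 -493.6  222.6] rpy [3.141 0.    1.387] yaw err 0.002 F [-0.  -0.8 -0.1] w 0.05 q [-1.19 -0.11  1.57 -0.    1.69 -1.01]
```

Call:
servo_tool:
  plan:
    - [0.4, 0.13, 0, 0, 0, 0, 50]
    - [0.8, 0.26, 0, 0, 0, 0, 50]
    - [1, 0.32, 0, 0, 0, 0, 50]

```text
time: 2.18
tool_pos: [0.2729, -0.3092, 0.2226]
ee_rot: [3.141, -0.001, 1.382]
wrist_force: [-0.7, -0.3, 0.0]
width: 0.0497
finger_force: 0.0
```

Call:
servo_tool:
  plan:
    - [0.4, 0.13, 0, 0, 0, 0, 50]
    - [0.8, 0.26, 0, 0, 0, 0, 50]
    - [1, 0.32, 0, 0, 0, 0, 50]

```text
time: 2.43
tool_pos: [0.323, -0.2163, 0.2228]
ee_rot: [3.14, -0.001, 1.384]
wrist_force: [0.9, -0.1, -0.5]
width: 0.05
finger_force: 0.0
```

Call:
servo_tool:
  plan:
    - [0.4, 0.13, 0, 0, 0, 0, 50]
    - [0.8, 0.26, 0, 0, 0, 0, 50]
    - [1, 0.32, 0, 0, 0, 0, 50]

```text
time: 2.68
tool_pos: [0.3729, -0.1237, 0.2228]
ee_rot: [3.14, -0.001, 1.384]
wrist_force: [0.0, -0.1, 0.3]
width: 0.0501
finger_force: 0.0
```

Call:
servo_tool:
  plan:
    - [0.4, 0.13, 0, 0, 0, 0, 50]
    - [0.8, 0.26, 0, 0, 0, 0, 50]
    - [1, 0.32, 0, 0, 0, 0, 50]

```text
time: 2.93
tool_pos: [0.4229, -0.0312, 0.2226]
ee_rot: [3.141, -0.002, 1.385]
wrist_force: [-0.4, 0.2, 0.5]
width: 0.0499
finger_force: 0.0
```

Call:
servo_tool:
  plan:
    - [0.4, 0.13, 0, 0, 0, 0, 50]
    - [0.8, 0.26, 0, 0, 0, 0, 50]
    - [1, 0.32, 0, 0, 0, 0, 50]

```text
time: 3.18
tool_pos: [0.4728, 0.0613, 0.2224]
ee_rot: [3.141, -0.002, 1.385]
wrist_force: [-0.3, -1.3, -0.2]
width: 0.0503
finger_force: 0.0
```

Call:
servo_tool:
  plan:
    - [0.4, 0.13, 0, 0, 0, 0, 50]
    - [0.8, 0.26, 0, 0, 0, 0, 50]
    - [1, 0.32, 0, 0, 0, 0, 50]
    - [1, 0.32, 0, 0, 0, 0, 50]
    - [1, 0.32, 0, 0, 0, 0, 50]

```text
time: 3.6
tool_pos: [0.5215, 0.1508, 0.2218]
ee_rot: [-3.14, 0.001, 1.385]
wrist_force: [-0.0, -0.2, -0.1]
width: 0.0499
finger_force: 0.0
```

```bash
python3 st.py
```

```text
t 3.6 box x,y,z mm [-32.  106.9 221.8] rpy [-3.140e+00  1.000e-03  1.385e+00] yaw err -0.0 F [-0.  -0.2 -0.1] w 0.05 q [ 0.18  0.07  1.39 -0.    1.68  0.36]
```

Call:
servo_tool:
  plan:
    - [0.3, 0.2, 0, 0, 0, 0, 50]
    - [0.48, 0.32, 0, 0, 0, 0, 50]
    - [0.48, 0.32, 0.3, 0, 0, 0, 50]
    - [0.48, 0.32, 0.6, 0, 0, 0, 50]
    - [0.48, 0.32, 0.8, 0, 0, 0, 50]
    - [0.48, 0.32, 0.95, 0, 0, 0, 50]
    - [0.48, 0.32, 1, 0, 0, 0, 50]
    - [0.48, 0.32, 1, 0, 0, 0, 50]
    - [0.48, 0.32, 1, 0, 0, 0, 50]

```text
time: 4.35
tool_pos: [0.5622, 0.1905, 0.1236]
ee_rot: [3.14, -0.0, 1.383]
wrist_force: [0.9, -0.5, -0.3]
width: 0.0501
finger_force: 0.0
```

```bash
python3 st.py; python3 - <<'E'
from h import *
a=robot.snapshot("side")[200:400,180:420];cv2.imwrite("pics/s1.png",cv2.resize(a[...,::-1],None,fx=3,fy=3,interpolation=2))
E
```

```text
t 4.35 box x,y,z mm [  0.6 153.4 123.6] rpy [ 3.14  -0.     1.383] yaw err -0.002 F [ 0.9 -0.5 -0.3] w 0.05 q [ 0.23  0.22  1.42 -0.    1.5   0.42]
```

View pics/s1.png

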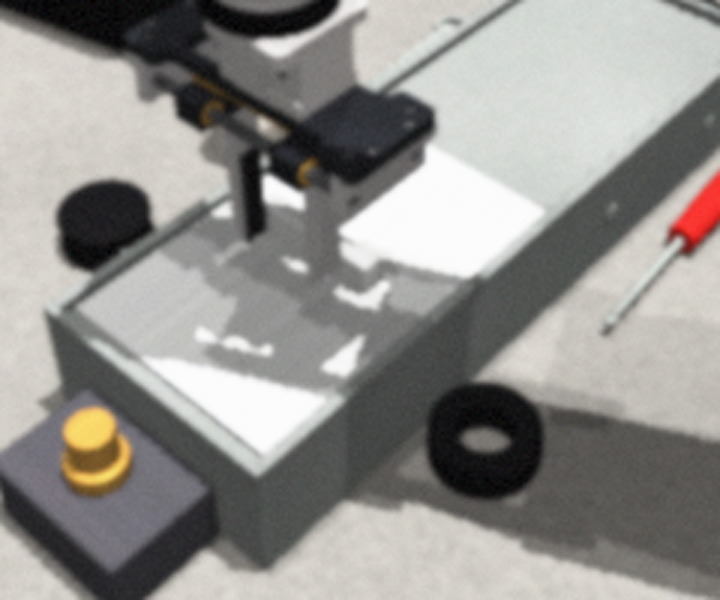

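The fingers, with tips near (255,235) and (320,270), stand on the +y side of the rib and above the cover. I lower them and begin pushing.

Call:
servo_tool:
  plan:
    - [0, 0, 0.08, 0, 0, 0, 50]
    - [0, 0, 0.13, 0, 0, 0, 50]
    - [0, 0, 0.13, 0, 0, 0, 50]
    - [0, 0, 0.13, 0, 0, 0, 50]
    - [-0.08, 0, 0.13, 0, 0, 0, 50]
    - [-0.14, 0, 0.13, 0, 0, 0, 50]
    - [-0.2, 0, 0.13, 0, 0, 0, 50]
    - [-0.26, 0, 0.13, 0, 0, 0, 50]
    - [-0.32, 0, 0.13, 0, 0, 0, 50]
    - [-0.38, 0, 0.13, 0, 0, 0, 50]
    - [-0.44, 0, 0.13, 0, 0, 0, 50]
    - [-0.5, 0, 0.13, 0, 0, 0, 50]

```text
time: 5.4
tool_pos: [0.5526, 0.1417, 0.1096]
ee_rot: [3.141, -0.0, 1.385]
wrist_force: [-0.1, 1.8, -0.5]
width: 0.0499
finger_force: 1.1
```

```bash
python3 st.py
```

```text
t 5.4 box x,y,z mm [  0.2 103.7 109.6] rpy [ 3.141 -0.     1.385] yaw err -0.0 F [-0.1  1.8 -0.5] w 0.05 q [0.15 0.18 1.49 0.   1.47 0.34]
```

Call:
servo_tool:
  plan:
    - [-0.08, 0, 0, 0, 0, 0, 50]
    - [-0.16, 0, 0, 0, 0, 0, 50]
    - [-0.24, 0, 0, 0, 0, 0, 50]
    - [-0.32, 0, 0, 0, 0, 0, 50]
    - [-0.4, 0, 0, 0, 0, 0, 50]
    - [-0.5, 0, 0, 0, 0, 0, 50]
    - [-0.6, 0, 0, 0, 0, 0, 50]
    - [-0.7, 0, 0, 0, 0, 0, 50]
    - [-0.8, 0, 0, 0, 0, 0, 50]
    - [-0.9, 0, 0, 0, 0, 0, 50]
    - [-1, 0, 0, 0, 0, 0, 50]

```text
time: 6.32
tool_pos: [0.534, 0.043, 0.1096]
ee_rot: [3.141, -0.0, 1.385]
wrist_force: [0.4, 2.8, 0.9]
width: 0.0497
finger_force: 1.5
```

Call:
servo_tool:
  plan:
    - [-0.08, 0, 0, 0, 0, 0, 50]
    - [-0.16, 0, 0, 0, 0, 0, 50]
    - [-0.24, 0, 0, 0, 0, 0, 50]
    - [-0.32, 0, 0, 0, 0, 0, 50]
    - [-0.4, 0, 0, 0, 0, 0, 50]
    - [-0.5, 0, 0, 0, 0, 0, 50]
    - [-0.6, 0, 0, 0, 0, 0, 50]
    - [-0.7, 0, 0, 0, 0, 0, 50]
    - [-0.8, 0, 0, 0, 0, 0, 50]
    - [-0.9, 0, 0, 0, 0, 0, 50]
    - [-1, 0, 0, 0, 0, 0, 50]

```text
time: 7.23
tool_pos: [0.5154, -0.0553, 0.1094]
ee_rot: [-3.141, 0.0, 1.385]
wrist_force: [0.3, 3.4, 2.6]
width: 0.0499
finger_force: 1.7
```

```bash
python3 st.py
```

```text
t 7.2333 box x,y,z mm [-1.000e-01 -9.680e+01  1.094e+02] rpy [-3.141  0.     1.385] yaw err -0.0 F [0.3 3.4 2.6] w 0.05 q [-0.22  0.07  1.62 -0.    1.46 -0.03]
```

Call:
servo_tool:
  plan:
    - [-0.06, 0, 0, 0, 0, 0, 50]
    - [-0.12, 0, 0, 0, 0, 0, 50]
    - [-0.17, 0, 0, 0, 0, 0, 50]
    - [-0.2, 0, 0, 0, 0, 0, 50]
    - [-0.23, 0, 0, 0, 0, 0, 50]
    - [-0.25, 0, 0, 0, 0, 0, 50]
    - [-0.27, 0, 0, 0, 0, 0, 50]
    - [-0.28, 0, 0, 0, 0, 0, 50]

```text
time: 7.9
tool_pos: [0.5104, -0.0819, 0.1093]
ee_rot: [-3.141, 0.0, 1.385]
wrist_force: [1.1, 2.8, 1.8]
width: 0.0501
finger_force: 1.5
```

```bash
python3 st.py
```

```text
t 7.9 box x,y,z mm [  -0.  -123.8  109.3] rpy [-3.141  0.     1.385] yaw err -0.0 F [1.1 2.8 1.8] w 0.05 q [-0.27  0.06  1.62 -0.    1.46 -0.08]
```

Call:
servo_tool:
  plan:
    - [-0.015, 0, 0, 0, 0, 0, 50]
    - [-0.03, 0, 0, 0, 0, 0, 50]
    - [-0.045, 0, 0, 0, 0, 0, 50]

```text
time: 8.15
tool_pos: [0.5105, -0.0827, 0.1094]
ee_rot: [3.141, -0.008, 1.385]
wrist_force: [4.3, 13.2, 2.3]
width: 0.0502
finger_force: 7.1
```

Call:
servo_tool:
  plan:
    - [-0.01, 0, 0, 0, 0, 0, 50]
    - [-0.02, 0, 0, 0, 0, 0, 50]
    - [-0.03, 0, 0, 0, 0, 0, 50]

```text
time: 8.4
tool_pos: [0.5105, -0.0829, 0.1095]
ee_rot: [3.141, -0.014, 1.386]
wrist_force: [5.2, 19.2, 2.9]
width: 0.0501
finger_force: 10.0
```

```bash
python3 st.py
```

```text
t 8.4 box x,y,z mm [   0.3 -124.8  109.5] rpy [ 3.141 -0.014  1.386] yaw err 0.001 F [ 5.2 19.2  2.9] w 0.05 q [-0.28  0.06  1.62  0.01  1.46 -0.1 ]
```

The cover is at its stop, with contact force at 19 N. I back off, rise, close the fingers and look.

Call:
servo_tool:
  plan:
    - [0.1, 0, 0, 0, 0, 0, 50]
    - [0.2, 0, 0, 0, 0, 0, 50]
    - [0.2, 0, 0, 0, 0, 0, 50]
    - [0.2, 0, -0.3, 0, 0, 0, 50]
    - [0.2, 0, -0.6, 0, 0, 0, 20]
    - [0.2, 0, -0.9, 0, 0, 0, 0]
    - [0.2, 0, -1, 0, 0, 0, 0]
    - [0.2, 0, -1, 0, 0, 0, 0]
    - [0.2, 0, -1, 0, 0, 0, 0]

```text
time: 9.15
tool_pos: [0.5126, -0.0699, 0.2087]
ee_rot: [-3.141, 0.001, 1.385]
wrist_force: [-0.2, -0.0, -1.1]
width: 0.0202
finger_force: 0.0
```

```bash
python3 st.py; python3 - <<'E'
from h import *
b=np.load("box.npy")
c,s=np.cos(b[2]),np.sin(b[2])
for cam in("top","side"):
    im=robot.snapshot(cam)[...,::-1].copy();cv2.imwrite(f"pics/{cam}2.png",im)
    for t in("marked_handle","plain_pivot","cover"):
        for d in robot.find_in(t,cam)[:2]:
            e=d["extent"];q=unproj(cam,e[:2],.06)[:2]-b[:2];print(cam,t,np.round(e),round(d["conf"],2),"box",np.round([c*q[0]+s*q[1],-s*q[0]+c*q[1]],3))
a=cv2.imread("pics/top2.png")[180:290,160:320]; A=cv2.resize(a,None,fx=5,fy=5,interpolation=2)
# predicted outlines: compartment mouth, pivots
for P in([[x,y,.08] for x,y in[(-.072,0),(.072,0),(.072,.25),(-.072,.25)]],):
    cv2.polylines(A,[((proj("top",w(b,P))-[160,180])*5+2).astype(np.int32)],True,(0,0,255),1)
for y in(.065,.175):
    for th in(0,.25):
        P=[[.03,y,.064],[.03-.065*np.cos(th),y+.065*np.sin(th),.064]]
        cv2.polylines(A,[((proj("top",w(b,P))-[160,180])*5+2).astype(np.int32)],False,(0,255,0),1)
cv2.imwrite("pics/ov2.png",A)
E
```

```text
t 9.15 box x,y,z mm [-1.000e-01 -1.117e+02  2.087e+02] rpy [-3.141e+00  1.000e-03  1.385e+00] yaw err -0.001 F [-0.2 -0.  -1.1] w 0.02 q [-0.24  0.02  1.47 -0.    1.65 -0.06]
top marked_handle [278. 244.  25.  35.] 0.77 box [0.013 0.063]
top marked_handle [294. 252. 292. 145.] 0.22 box [0.004 0.025]
top plain_pivot [226. 236.  17.  38.] 0.63 box [0.006 0.175]
top cover [371. 270. 135. 100.] 0.57 box [ 0.001 -0.144]
side marked_handle [304. 279.  28.  27.] 0.63 box [0.004 0.072]
side plain_pivot [267. 309.  30.  24.] 0.71 box [0.002 0.176]
side plain_pivot [263. 239.  24.  41.] 0.67 box [0.157 0.035]
side cover [366. 226. 124.  81.] 0.57 box [ 0.014 -0.152]
```

View pics/ov2.png

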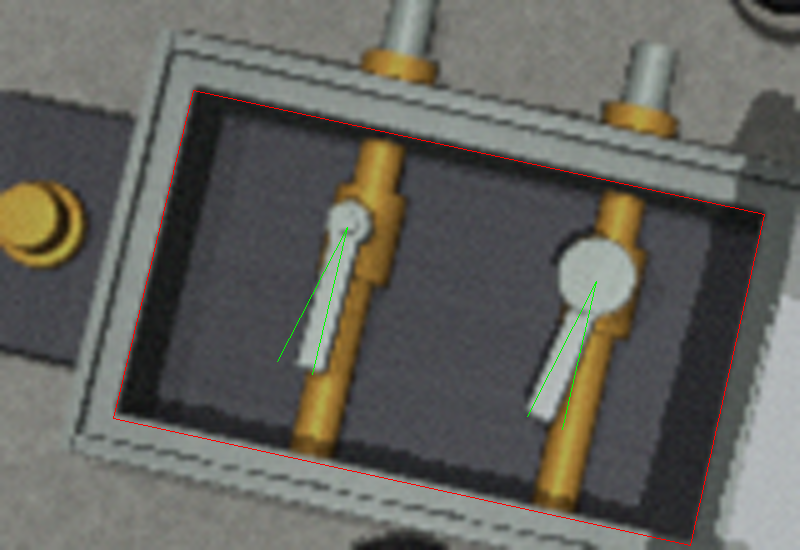

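The top crop shows the disc-marked valve at (597,275), which is the y=65 mm place, with its lever at about 0.2 rad. The plain valve is at (350,222), y=175 mm. The cover is off the compartment. Next I go to box (-15, 32) and descend beside the lever with closed fingers.

Call:
servo_tool:
  plan:
    - [0.4, -0.05, 0, 0, 0, 0, 0]
    - [0.8, -0.1, 0, 0, 0, 0, 0]
    - [1, -0.15, 0, 0, 0, 0, 0]

```text
time: 9.8
tool_pos: [0.5166, 0.0344, 0.2091]
ee_rot: [-3.141, -0.002, 1.386]
wrist_force: [0.4, -0.1, -0.4]
width: 0.0006
finger_force: 0.0
```

Call:
servo_tool:
  plan:
    - [0.3, 0, 0, 0, 0, 0, 0]
    - [0.44, 0, 0, 0, 0, 0, 0]
    - [0.44, 0, 0.3, 0, 0, 0, 0]
    - [0.44, 0, 0.6, 0, 0, 0, 0]
    - [0.44, 0, 0.8, 0, 0, 0, 0]
    - [0.44, 0, 0.8, 0, 0, 0, 0]
    - [0.44, 0, 0.8, 0, 0, 0, 0]

```text
time: 10.38
tool_pos: [0.5238, 0.0748, 0.1283]
ee_rot: [-3.139, 0.001, 1.385]
wrist_force: [0.3, -1.1, 1.1]
width: 0.0004
finger_force: 0.0
```

```bash
python3 st.py;python3 - <<'E'
from h import *
a=robot.snapshot("side")[200:400,180:420];cv2.imwrite("pics/s3.png",cv2.resize(a[...,::-1],None,fx=3,fy=3,interpolation=2))
E
```

```text
t 10.3833 box x,y,z mm [-15.8  32.6 128.3] rpy [-3.139e+00  1.000e-03  1.385e+00] yaw err -0.0 F [ 0.3 -1.1  1.1] w 0.0 q [ 0.03  0.08  1.57 -0.    1.5   0.22]
```

View pics/s3.png

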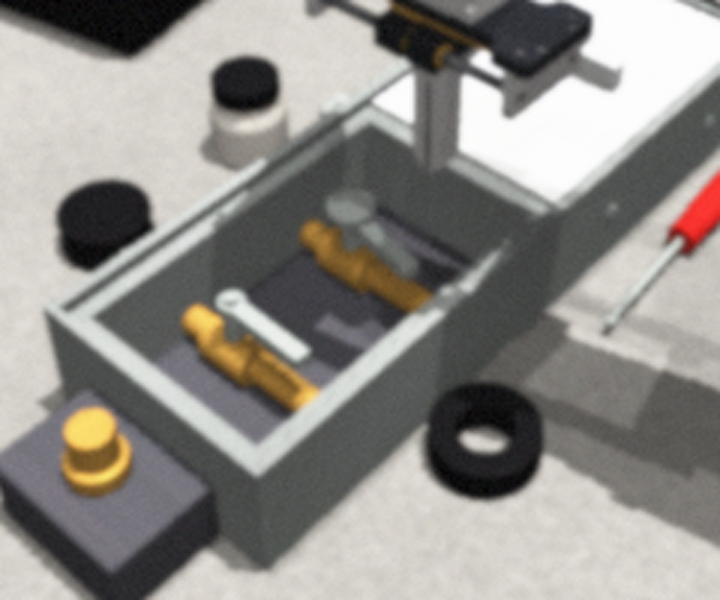

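The closed fingertip at (435,165) is over the -y side of the marked lever, whose tip is near (410,265), with free space below. Descending.

Call:
servo_tool:
  plan:
    - [0, 0, 0.2, 0, 0, 0, 0]
    - [0, 0, 0.4, 0, 0, 0, 0]
    - [0, 0, 0.55, 0, 0, 0, 0]
    - [0, 0, 0.63, 0, 0, 0, 0]
    - [0, 0, 0.63, 0, 0, 0, 0]
    - [0, 0, 0.63, 0, 0, 0, 0]

```text
time: 10.93
tool_pos: [0.5257, 0.0747, 0.068]
ee_rot: [3.139, -0.0, 1.385]
wrist_force: [0.4, 0.3, 0.2]
width: 0.0004
finger_force: 0.0
```

```bash
python3 st.py
```

```text
t 10.9333 box x,y,z mm [-13.9  32.9  68. ] rpy [ 3.139 -0.     1.385] yaw err -0.001 F [0.4 0.3 0.2] w 0.0 q [ 0.03  0.13  1.64 -0.    1.37  0.22]
```

Call:
servo_tool:
  plan:
    - [0.22, -0.01, 0, 0, 0, 0.076, 0]
    - [0.28, -0.02, 0.02, 0, 0, 0.153, 0]
    - [0.335, -0.02, 0.02, 0, 0, 0.229, 0]
    - [0.39, -0.015, 0.02, 0, 0, 0.306, 0]
    - [0.45, 0, 0.02, 0, 0, 0.382, 0]
    - [0.505, 0.02, 0.02, 0, 0, 0.458, 0]
    - [0.555, 0.04, 0.02, 0, 0, 0.535, 0]
    - [0.605, 0.07, 0.02, 0, 0, 0.611, 0]
    - [0.65, 0.11, 0.02, 0, 0, 0.687, 0]
    - [0.685, 0.15, 0.02, 0, 0, 0.764, 0]
    - [0.72, 0.195, 0.02, 0, 0, 0.84, 0]
    - [0.72, 0.195, 0.02, 0, 0, 0.84, 0]

```text
time: 11.93
tool_pos: [0.5581, 0.1417, 0.0665]
ee_rot: [3.141, -0.001, 0.063]
wrist_force: [-2.2, -0.9, 1.3]
width: 0.0003
finger_force: 1.1
```

```bash
python3 st.py
```

```text
t 11.9333 box x,y,z mm [  5.6 104.7  66.5] rpy [ 3.141e+00 -1.000e-03  6.300e-02] yaw err -1.322 F [-2.2 -0.9  1.3] w 0.0 q [ 0.15  0.22  1.53 -0.    1.39  1.66]
```

Call:
servo_tool:
  plan:
    - [0.05, -0.017, 0, 0, 0, 0.08, 0]
    - [0.09, -0.022, 0, 0, 0, 0.13, 0]
    - [0.115, -0.025, 0, 0, 0, 0.16, 0]
    - [0.115, -0.025, 0, 0, 0, 0.16, 0]

```text
time: 12.27
tool_pos: [0.568, 0.1452, 0.0659]
ee_rot: [3.141, 0.001, -0.184]
wrist_force: [-4.6, -0.6, 2.1]
width: 0.0004
finger_force: 2.1
```

```bash
python3 st.py
```

```text
t 12.2667 box x,y,z mm [ 14.7 110.   65.9] rpy [ 3.141e+00  1.000e-03 -1.840e-01] yaw err -1.569 F [-4.6 -0.6  2.1] w 0.0 q [0.15 0.25 1.5  0.   1.39 1.91]
```

Now a small further push along the tool's x (box +x), to feel for the stop.

Call:
servo_tool:
  plan:
    - [0.01, 0, 0, 0, 0, 0, 0]
    - [0.02, 0, 0, 0, 0, 0, 0]
    - [0.03, 0, 0, 0, 0, 0, 0]
    - [0.03, 0, 0, 0, 0, 0, 0]

```text
time: 12.6
tool_pos: [0.5682, 0.1452, 0.0658]
ee_rot: [3.141, 0.007, -0.182]
wrist_force: [-11.2, 0.4, 5.5]
width: 0.0005
finger_force: 5.6
```

```bash
python3 st.py
```

```text
t 12.6 box x,y,z mm [ 14.9 110.   65.8] rpy [ 3.141  0.007 -0.182] yaw err -1.568 F [-11.2   0.4   5.5] w 0.0 q [0.15 0.25 1.5  0.   1.4  1.91]
```

It is against the stop: the force rises and the tool no longer moves. I back off, rise, and check.

Call:
servo_tool:
  plan:
    - [-0.1, 0, 0, 0, 0, 0, 0]
    - [-0.2, 0, 0, 0, 0, 0, 0]
    - [-0.2, 0, 0, 0, 0, 0, 0]
    - [-0.2, 0, -0.3, 0, 0, 0, 0]
    - [-0.2, 0, -0.6, 0, 0, 0, 0]
    - [-0.2, 0, -0.9, 0, 0, 0, 0]
    - [-0.2, 0, -1, 0, 0, 0, 0]
    - [-0.2, 0, -1, 0, 0, 0, 0]

```text
time: 13.27
tool_pos: [0.5542, 0.1487, 0.1688]
ee_rot: [-3.138, -0.009, -0.185]
wrist_force: [0.2, 0.2, 0.6]
width: 0.0002
finger_force: 0.0
```

Call:
servo_tool:
  plan:
    - [-0.3, 0, -0.3, 0, 0, 0, 0]
    - [-0.6, 0, -0.6, 0, 0, 0, 0]
    - [-1, 0, -0.6, 0, 0, 0, 0]
    - [-1, 0, -0.6, 0, 0, 0, 0]
    - [-1, 0, -0.6, 0, 0, 0, 0]

```text
time: 13.68
tool_pos: [0.4517, 0.167, 0.2229]
ee_rot: [3.141, 0.001, -0.184]
wrist_force: [0.6, 0.4, -0.2]
width: 0.0003
finger_force: 0.0
```

```bash
python3 st.py; python3 - <<'E'
from h import *
a=robot.snapshot("top")[150:340,150:470];cv2.imwrite("pics/t4.png",cv2.resize(a[...,::-1],None,fx=2.5,fy=2.5,interpolation=2))
E
```

```text
t 13.6833 box x,y,z mm [-103.6  110.   222.9] rpy [ 3.141e+00  1.000e-03 -1.840e-01] yaw err -1.569 F [ 0.6  0.4 -0.2] w 0.0 q [ 0.24 -0.06  1.52 -0.    1.68  1.99]
```

View pics/t4.png

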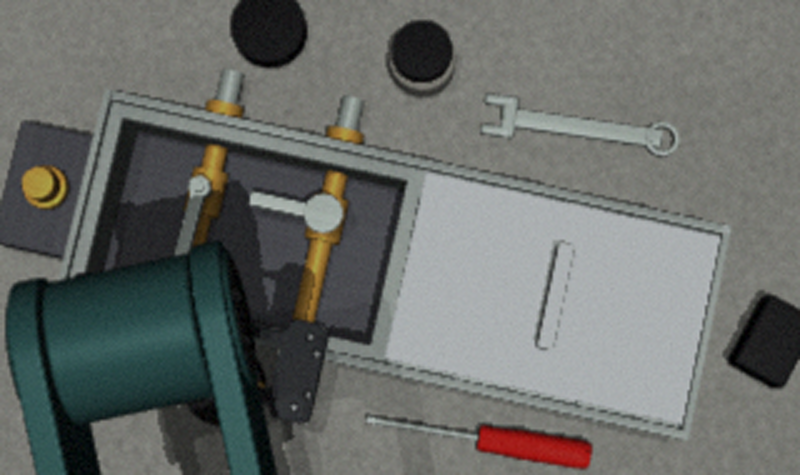

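The picture shows the marked lever from (325,212) to (252,200), along the box's +y and so fully shut. The cover is flat at the far stop, its rib at (555,295). The plain lever and all visible bystanders are unmoved, and the arm is clear.

```bash
python3 -c "
from bench import robot
print(robot.close_job())"
```

```text
the job is handed in; nothing more can be done
None
```

I slid the cover to its far stop and pushed the marked handle shut against its stop. In the last picture the plain handle and the bystanders in view had not moved (the arm hid the reel), and the job is handed in, with no verdict returned.

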